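# Put the ointment spatula away in its slotted rack and bolt it in

### The arm

A 7-joint arm with a two-finger parallel gripper is mounted at the origin on a cart in front of the work surface, level with it; the furniture and walls round the work are solid. World frame = base frame: x ahead of the robot, y to its left, z up, the work surface at z = 0. Lengths are in m, angles in rad, forces in N, time in s.
With the tool pointing down it reaches from about 0.425 to 0.875 m from the base axis. Payload 8.4 kg.
Tool frame: the origin (TCP) lies midway between the tips of the shut fingers; the grasp point (between the pads) lies r.grip_point_offset behind it (r.grip_point_offset is the distance from the TCP to the grasp point, in m); z points along the fingers, y is the line along which they close (so a half turn about z gives the same grasp; the last joint's range is limited). The gripper opens to 87 mm and grips with 3 to 60 N. Pads are 19 mm wide; open, the fingers measure 117 mm over their backs; the gripper's body (75 mm by 190 mm) begins 51 mm behind the grasp point.
Start: joints at [-1.245, 0.333, 0.04, 1.465, -0.013, 1.343, -0.059], TCP at [0.268, 0.592, 0.223] pointing down, gripper open.
Joint ranges: [-2.58, 2.58], [-0.38, 2.09], [-1.3, 1.39], [0.25, 2.4], [-1.5, 4.64], [0.08, 2.09], [-2.65, 2.65]. Speed limits (rad/s): [2.22, 2.22, 2.79, 2.79, 3.14, 3.14, 3.14].

### API

Orientations are given as a rotation vector (axis times angle).
In Python, from bench import r gives the robot as it stands.
- The arm moves only by the tool play_rows, never from a script. Its argument "commands" is a list of rows, each an object with "delta_pos": the shift along the tool's x, y, z in m, a list of three; "turn": the turn about the tool's z in rad. In form: [{"delta_pos": [tx, ty, tz], "turn": turn}, ...]. A call has 1 to 5 rows; each row is the pose to reach, as a shift and turn from the pose commanded when the call began, along the tool's axes at that moment; what a row does not reach only later rows make up. A row lasts 1/10 s, in which the tool goes at most 50 mm and 8.59 degrees, less where a joint would pass 70% of its speed; a pose out of reach is approached as far as the arm can. A call with a gripper value outside its range is refused whole. "jaw" is the finger opening in m, from 0 to 0.087, set as the call begins (left out, the last holds). The fingers move at their own pace and stop on an object; "newtons" is the grip in N (left out, the last holds). Time passes only in rows, so rows that repeat a pose let the fingers close. It gives the time, the measured TCP pose, the force, the opening and the grip force at its end, in the units of the state.
- r.read_state(): the state, without advancing time (a new reading comes with each control period).
- r.capture(name): name is "side" or "top" or "wrist"; returns the picture (400x640x3 uint8, red, green, blue); there is no depth.
- r.calibration(name): a dict with "camera_matrix" (3x3 intrinsics, pixels), "view" (4x4, takes a point from world to camera coordinates). Camera axes: x right, y down, z forward; pixel columns grow to the right and rows downward; lengths in m; the calibration is good to about 2 mm. The wrist camera is an equidistant fisheye: a pixel r from the principal point sees the ray r / f radians off the axis. A picture is of the moment at which its call begins: read the wrist's pose just before it. calibration takes no time and is no camera call; for the wrist camera it gives the pose at the moment of the call.
- r.sign_off(): hands the job in; it is judged then, once.
The state is a dict: "t": time; "joint_positions": joint angles; "joint_velocities": joint speeds; "effort": joint torques, N m; "position": TCP position; "ee_rot": TCP orientation; "ft_force": force on the tool from outside, world axes, zero at the start; "torque": the same for the moment, N m; "opening": finger opening in m; "grasp_force": force on a finger pad.
Only numpy, scipy, OpenCV 4.12 (cv2) and the standard library are available. Lean on these libraries where they do the work, as an engineer would, in place of code of your own. Each camera call takes 0.05 s, during which the arm holds its last target. There are 200 camera calls.

### The job

Put the blue-handled spatula away in the grey rack: slide the steel keeper bolt by its yellow knob fully clear of the slot, lower the spatula's blade on edge into the slot until the spatula lies fully home with its handle in the tray, then slide the bolt fully back across the slot over the blade and let go. Leave the white-handled spatula, the cream jar and the sample case where they are.

Things in the scene. Friction and masses are not known exactly. Their poses are not given: they have to be found in the camera images.
- blue_spatula_grip (a point): Grip point of the loose blue-handled spatula standing on its long edge (185 mm long, 0.16 kg, mass centre near here). x to the blade tip, y across its thickness, z up. 24 mm above its underside, mid-thickness. Blue handle: 24 mm thick (y), 40 mm high, from 50.5 mm behind to 24.5 mm ahead of the point. Grasp it from above across the 24 mm.
- blue_spatula: The same spatula as a whole: origin on its underside, 8 mm behind the grip point, same axes. Ahead of the blue handle a dark ferrule 14 mm thick, 33 mm high reaches 42.5 mm ahead (+x) of this origin, then a flat steel blade 4 mm thick, 28 mm high (2 to 30 mm above the underside) with round tip reaches 142.5 mm ahead.
- white_spatula_grip (a point): The same grip point on a second spatula of identical shape with a white handle; a bystander, to be left alone. The two may have swapped places. Both stand on the free strip near the bench's front edge; tall fixed mixers, lab jacks and a hotplate stand on the left half of the bench from x = 0.58 back, so keep the arm drawn in when swinging past.
- rack_seat (a point): Point of the grey rack, fast on the bench at varying place and yaw: where the spatula's grip point is when fully home, 32 mm above the bench. x along the slot from handle tray to slotted block, y to the side where the bolt opens, z up. The tray floor, 8 mm up, is 60 mm wide; its end lip, 18 mm high, is 56.5 mm behind this point: 6 mm play lengthwise either way.
- rack: The rack; origin on the bench below the slot line at the block's front face, 40.5 mm ahead of rack_seat, same axes. The block runs from here to 106 mm ahead, top 41 mm high, 34 mm to -y and 80 mm to +y. Slot along y = 0: 7 mm wide, flared to 16 mm in the top 8 mm, open above and at both ends, floor 8 mm high.
- bolt_knob (a point): Centre of the upright yellow knob of the keeper bolt: 18 mm thick, 22 mm high, its middle 60 mm above the bench, 50 mm ahead of the rack's origin; axes as the rack. It stands on a flat steel plate 30 mm (x) by 44 mm (y), top 48.5 mm above the bench, whose centre is 12 mm to -y of the knob. Guides beside the plate are 48 mm high.
- bolt (a joint): Travel of the keeper bolt in m: 0 is fully across the slot (plate centred on it), 0.045 is fully clear, towards the rack's +y. It stays where it is left and moves with about 2 N. It starts between 0 and 0.02, still over the slot.
- cream_jar: Loose cream-coloured jar, 76 mm across and 51 mm high, a bystander; origin at the centre of its underside.
- slide_boxes: Loose clear sample case with four wells, 42 x 163 x 22 mm, a bystander lying at the front edge of the bench; origin at the centre of its underside.

How it is judged:
By the outcome, as a careful person would: the job done as asked, in the order asked, and still so for the second after the job is handed in, with the robot touching nothing.
It also fails if it takes over 72 s, if anything falls off the work surface, if the arm or the gripper's body presses on something with over 40 N, if the wrist force passes 120 N, or if a joint passes its speed limit or range.

## Working session

There is one attempt and no reset: what is moved stays moved. The work goes in short steps, Python scripts to look and compute and a tool call to move; the robot and the scene stay as the last step left them, time stands still between calls to the robot, and variables do not carry over. Pictures are saved under pics/ and viewed, at most 10 in all, crops included, and the job is handed in when it is done.

Besides the shell and the picture viewer there is one more tool, called by a JSON object that holds its "method" and its "body". play_rows: Moves the arm, as the interface text tells. Its arguments: {"type":"object","properties":{"commands":{"type":"array"},"jaw":{"type":"number"},"newtons":{"type":"number"}},"required":["commands"]}

```bash
ls; mkdir -p pics; python3 - <<'E'
from bench import r
import cv2,numpy as np
for n in ("top","side"):
    cv2.imwrite(f"pics/{n}0.png",r.capture(n)[...,::-1]); c=r.calibration(n); print(n,c["camera_matrix"],np.round(c["view"],4))
s=r.read_state(); print(s["t"],s["position"],s["ee_rot"],r.grip_point_offset)
E
```

```text
pics
top [[495.22360232   0.         318.61609075]
 [  0.         495.22360232 198.29413616]
 [  0.           0.           1.        ]] [[-2.320e-02 -9.997e-01  1.300e-03  5.290e-02]
 [-9.801e-01  2.250e-02 -1.974e-01  4.798e-01]
 [ 1.973e-01 -5.900e-03 -9.803e-01  1.553e+00]
 [ 0.000e+00  0.000e+00  0.000e+00  1.000e+00]]
side [[464.5106135    0.         327.09855208]
 [  0.         464.5106135  201.35106554]
 [  0.           0.           1.        ]] [[ 0.0551 -0.9983  0.0191 -0.0111]
 [-0.5286 -0.0454 -0.8477  0.3417]
 [ 0.8471  0.0366 -0.5302  1.2692]
 [ 0.      0.      0.      1.    ]]
0.1 [0.26769913 0.5918523  0.22175118] [-6.62164663e-01 -3.07077893e+00  2.24521515e-03] 0.0187
```

View pics/top0.png

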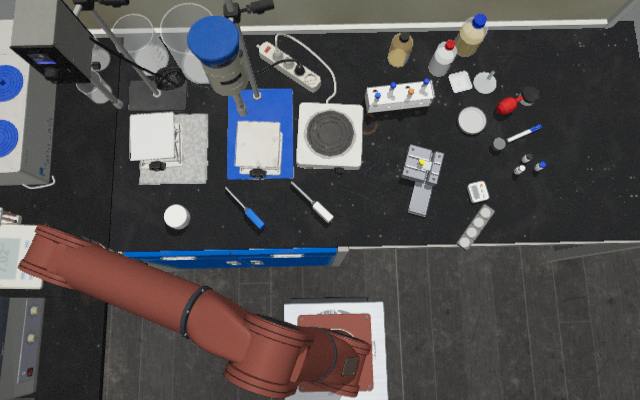

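View pics/side0.png

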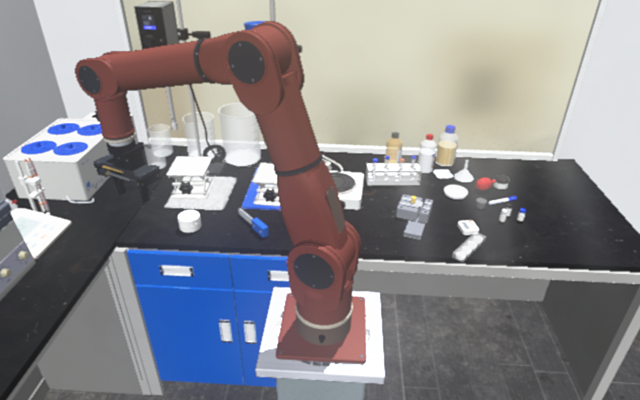

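The top view shows the blue handle at about (254,217) with its blade tip near (227,188). The white handle is at (323,212), the rack block at (423,165) with its tray at (419,203), and the yellow knob at (423,162). In the side view the blue handle is at (258,226) and the knob at (414,200).

```bash
cat > h.py <<'E'
from bench import r
import cv2,numpy as np
def ray(n,p,z,cal=None):
    c=cal or r.calibration(n);K=np.array(c["camera_matrix"]);V=np.array(c["view"])
    q=np.array([(p[0]-K[0,2])/K[0,0],(p[1]-K[1,2])/K[1,1]])
    if n=="wrist":
        t=np.hypot(*q);d=np.array([*(q/t*np.sin(t) if t>0 else q),np.cos(t)])
    else: d=np.array([*q,1.])
    R=V[:3,:3];o=-R.T@V[:3,3];d=R.T@d
    return o+d*(z-o[2])/d[2]
def blobs(img,lo,hi,roi=None,amin=5):
    h=cv2.cvtColor(img,cv2.COLOR_RGB2HSV);m=cv2.inRange(h,np.array(lo),np.array(hi))
    if roi:
        k=np.zeros_like(m);x0,x1,y0,y1=roi;k[y0:y1,x0:x1]=1;m=m*k
    n,l,s,c=cv2.connectedComponentsWithStats(m)
    return [(s[i,4],c[i],cv2.minAreaRect(np.argwhere(l==i)[:,::-1].astype(np.float32)),l==i) for i in range(1,n) if s[i,4]>=amin]
E
python3 - <<'E'
from h import *
im=r.capture("top");V=r.calibration("top")["view"];print("cam",-V[:3,:3].T@V[:3,3])
for b in blobs(im,(100,120,60),(125,255,255),(235,275,195,235)):
    print("blue",b[0],b[1],b[2]); print(ray("top",b[1],.035)); P=cv2.boxPoints(b[2]);print(np.array([ray("top",p,.04) for p in P]))
for b in blobs(im,(20,100,100),(35,255,255),(400,445,140,220),3):print("yel",b[0],b[1],ray("top",b[1],.068))
s=r.capture("side")
for b in blobs(s,(20,100,100),(35,255,255),(390,445,180,240),3):print("yelside",b[0],b[1],ray("side",b[1],.062))
for b in blobs(s,(100,120,60),(125,255,255),(240,275,210,240)):print("blueside",b[0],b[1],ray("side",b[1],.03))
print("tip",ray("top",(227,188),.02),"whitegrip",ray("top",(323,212),.035))
a=cv2.resize(im[135:235,385:505][...,::-1],None,fx=3.3,fy=3.3,interpolation=cv2.INTER_CUBIC)
b=cv2.resize(im[135:235,215:335][...,::-1],None,fx=3.3,fy=3.3,interpolation=cv2.INTER_CUBIC)
cv2.imwrite("pics/crop.png",np.hstack([b,a]))
E
```

```text
cam [0.16498865 0.0512697  1.61712569]
blue 201 [254.47263682 218.14427861] ((254.75001525878906, 218.25001525878906), (24.041629791259766, 7.77817440032959), 45.0)
[0.42280206 0.25055806 0.035     ]
[[0.44125249 0.2853896  0.04      ]
 [0.45890482 0.26771809 0.04      ]
 [0.40208093 0.21284477 0.04      ]
 [0.3846746  0.23051842 0.04      ]]
yel 29 [421.48275862 162.06896552] [ 0.58885808 -0.29397447  0.068     ]
yelside 23 [413.2173913  198.60869565] [ 0.59184541 -0.29799887  0.062     ]
blueside 224 [259.8125     226.95089286] [0.40946925 0.24551018 0.03      ]
tip [0.52811258 0.34337977 0.02      ] whitegrip [0.43784857 0.02861282 0.035     ]
```

View pics/crop.png

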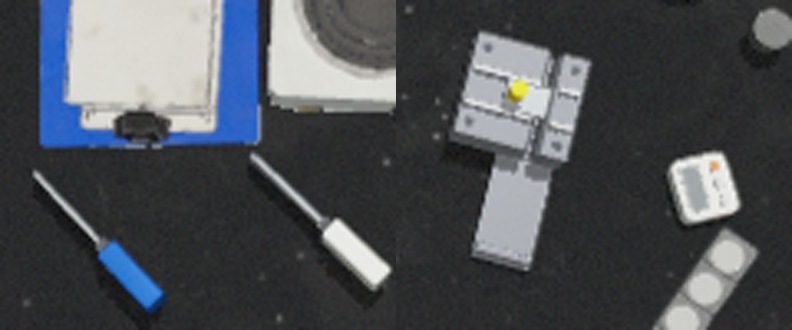

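The crop shows the rack yawed by about −12°. Its slot runs from the tray (525,160 to 500,262) up between the two block pieces, with the knob at (518,91) and the wide block side facing world +y. The blue spatula's tip points up-left at (35,175).

```bash
cat >> h.py <<'E'
from scipy.spatial.transform import Rotation as Ro
def plan(xyz,ydeg):
    "tool-frame shift and turn from the measured pose to TCP xyz with tool y at world angle ydeg, pointing down"
    s=r.read_state();R=Ro.from_rotvec(s["ee_rot"]).as_matrix();d=R.T@(np.array(xyz)-s["position"])
    a=np.degrees(np.arctan2(R[1,1],R[0,1]));t=-((ydeg-a+180)%360-180)
    print("t",round(s["t"],2),"pos",np.round(s["position"],4),"yang",round(a,2),"tilt",np.round(R[:2,2],4),"F",np.round(s["ft_force"],1),"open",s["opening"])
    print("shift",np.round(d,4),"turn",round(np.radians(t),4),"deg",round(t,1))
E
python3 - <<'E'
from h import *
s=r.read_state();c=r.calibration("wrist");V=c["view"];R=Ro.from_rotvec(s["ee_rot"]).as_matrix()
print(c["camera_matrix"]);print("cam in tool",R.T@(-V[:3,:3].T@V[:3,3]-s["position"]),"\n",np.round(R.T@V[:3,:3].T,3))
plan((.56,-.28,.28),78)
for p in [(500,262),(525,160)]: print(ray("top",(385+(p[0]-396)/3.3,135+p[1]/3.3),.008))
for p in [(478,32),(590,60),(567,162),(452,137)]: print(ray("top",(385+(p[0]-396)/3.3,135+p[1]/3.3),.041))
E
```

```text
[[309.70691629   0.         315.19069582]
 [  0.         309.70691629 200.46909902]
 [  0.           0.           1.        ]]
cam in tool [ 7.24329895e-02  1.33488122e-04 -1.62502828e-01] 
 [[-0.    -0.964 -0.264]
 [ 1.    -0.    -0.001]
 [ 0.001 -0.264  0.964]]
t 0.2 pos [0.2678 0.592  0.222 ] yang 65.66 tilt [-0.0003 -0.0009] F [-0.   0.4  0.1] open 0.08731881494702261
shift [-0.6256 -0.6741 -0.0573] turn -0.2154 deg -12.3
[ 0.42742527 -0.27952131  0.008     ]
[ 0.53120748 -0.31129555  0.008     ]
[ 0.65676462 -0.26520334  0.041     ]
[ 0.62496283 -0.37574297  0.041     ]
[ 0.52071493 -0.34530203  0.041     ]
[ 0.54876404 -0.23291142  0.041     ]
```

{"method": "play_rows", "body": {"commands": [{"delta_pos":[-0.0313,-0.0337,0.001],"turn":0},{"delta_pos":[-0.0626,-0.0674,0.002],"turn":0},{"delta_pos":[-0.0939,-0.1011,0.003],"turn":0},{"delta_pos":[-0.1252,-0.1348,0.004],"turn":0},{"delta_pos":[-0.1565,-0.1685,0.005],"turn":0}]}}

```text
t: 0.7
position: [0.3413, 0.3723, 0.2174]
ee_rot: [-0.662, -3.071, -0.0]
ft_force: [2.0, 0.0, -0.4]
opening: 0.087
grasp_force: 0.0
```

{"method": "play_rows", "body": {"commands": [{"delta_pos":[-0.0313,-0.0337,0.001],"turn":0},{"delta_pos":[-0.0626,-0.0674,0.002],"turn":0},{"delta_pos":[-0.0939,-0.1011,0.003],"turn":0},{"delta_pos":[-0.1252,-0.1348,0.004],"turn":0},{"delta_pos":[-0.1565,-0.1685,0.005],"turn":0}]}}

```text
t: 1.2
position: [0.4144, 0.1542, 0.2126]
ee_rot: [0.662, 3.071, 0.001]
ft_force: [1.0, 0.6, -0.4]
opening: 0.087
grasp_force: 0.0
```

{"method": "play_rows", "body": {"commands": [{"delta_pos":[-0.0313,-0.0337,0.001],"turn":0},{"delta_pos":[-0.0626,-0.0674,0.002],"turn":0},{"delta_pos":[-0.0939,-0.1011,0.003],"turn":0},{"delta_pos":[-0.1252,-0.1348,0.004],"turn":0},{"delta_pos":[-0.1565,-0.1685,0.005],"turn":0}]}}

```text
t: 1.7
position: [0.4875, -0.0637, 0.2078]
ee_rot: [0.662, 3.07, 0.001]
ft_force: [0.6, 0.8, -0.6]
opening: 0.0871
grasp_force: 0.0
```

{"method": "play_rows", "body": {"commands": [{"delta_pos":[-0.0313,-0.0337,0.001],"turn":-0.07},{"delta_pos":[-0.0626,-0.0674,0.002],"turn":-0.15},{"delta_pos":[-0.0939,-0.1011,0.003],"turn":-0.15},{"delta_pos":[-0.1252,-0.1348,0.004],"turn":-0.15},{"delta_pos":[-0.1365,-0.1485,0.005],"turn":-0.15}]}}

```text
t: 2.2
position: [0.5503, -0.258, 0.2023]
ee_rot: [-0.436, -3.111, 0.004]
ft_force: [-0.5, -0.1, 0.4]
opening: 0.0873
grasp_force: 0.0
```

```bash
python3 - <<'E'
from h import *
import pickle
c=r.calibration("wrist");im=r.capture("wrist");t=r.capture("top")
pickle.dump((c,im,t),open("w1.pkl","wb"))
plan((.59,-.295,.2),75)
for b in blobs(im,(20,100,100),(35,255,255),None,40):print("yel",b[0],b[1],ray("wrist",b[1],.068,c))
cv2.imwrite("pics/w1.png",im[...,::-1])
E
```

```text
t 2.3 pos [ 0.5497 -0.257   0.202 ] yang 73.99 tilt [-0.0015 -0.0023] F [ 0.  -0.7 -0.6] open 0.08695806347155668
shift [-0.0492 -0.0255  0.002 ] turn -0.0176 deg -1.0
yel 215 [289.7255814  235.10232558] [ 0.58729048 -0.29635222  0.068     ]
yel 154 [152.59090909 265.62987013] [ 0.5831902  -0.46995933  0.068     ]
yel 142 [478.         267.83802817] [ 0.69241495 -0.09683723  0.068     ]
yel 1997 [418.54682023 311.20681022] [ 0.72655789 -0.17893568  0.068     ]
yel 55 [439.76363636 392.12727273] [ 0.90682238 -0.16029685  0.068     ]
```

View pics/w1.png

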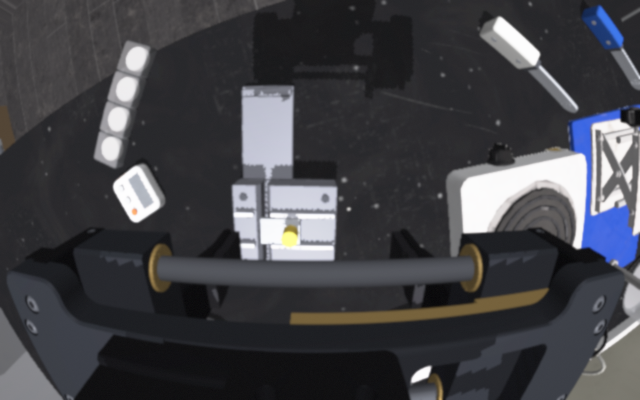

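The wrist picture has the robot side at the top. The tray is at (268,130), the block spans (235–337, 180–262) with the slot near x≈265, and the knob is at (290,235). I'll rectify it to a metric view at block-top height.

```bash
cat >> h.py <<'E'
def ortho(c,im,x0,x1,y0,y1,z,mm=.4):
    "metric view from the wrist camera: row grows with -x (ahead up), column with -y"
    xs=np.arange(x1,x0,-mm/1e3);ys=np.arange(y1,y0,-mm/1e3);Y,X=np.meshgrid(ys,xs)
    P=np.stack([X,Y,0*X+z],-1)@c["view"][:3,:3].T+c["view"][:3,3];K=c["camera_matrix"]
    q=np.hypot(P[...,0],P[...,1]);th=np.arctan2(q,P[...,2])/np.maximum(q,1e-9)
    u=K[0,0]*P[...,0]*th+K[0,2];v=K[1,1]*P[...,1]*th+K[1,2]
    return cv2.remap(im,u.astype(np.float32),v.astype(np.float32),cv2.INTER_CUBIC)
E
python3 - <<'E'
from h import *
import pickle
c,im,t=pickle.load(open("w1.pkl","rb"))
o=ortho(c,im,.40,.64,-.40,-.20,.041);o2=ortho(c,im,.40,.64,-.40,-.20,.008)
v=np.hstack([o,o2])[...,::-1].copy();print(o.shape)
cv2.imwrite("pics/o1.png",cv2.resize(v,(800,480)))
E
```

```text
(600, 500, 3)
```

View pics/o1.png

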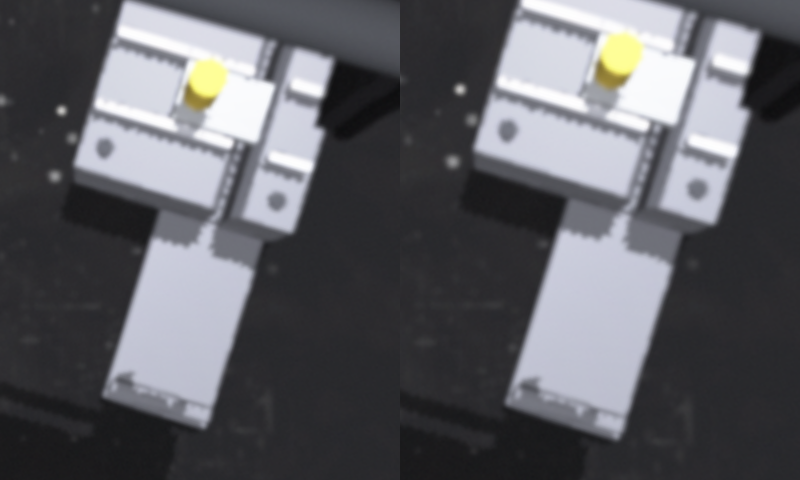

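The rectified view, at 0.5 mm/px with block-top height on the left, puts the front corners at (75,168) and (294,235), 114 mm apart as they should be. That gives a yaw of about −17°. The slot meets the front face at about (228,212) and the tray is about 60 mm wide. I'll refine these from intensity profiles.

```bash
cat >> h.py <<'E'
def rackframe(o,yaw):
    a=np.radians(yaw);return np.array(o),np.array([np.cos(a),np.sin(a)]),np.array([-np.sin(a),np.cos(a)])
def profile(c,im,o,yaw,z,xr,yr,axis="y",n="wrist"):
    "mean grey along rack x band, as function of rack y (or the reverse)"
    O,ex,ey=rackframe(o,yaw);xs=np.arange(*xr,.5)/1e3;ys=np.arange(*yr,.5)/1e3
    X,Y=np.meshgrid(xs,ys,indexing="ij");W=O+X[...,None]*ex+Y[...,None]*ey
    P=np.dstack([W,0*X+z])@c["view"][:3,:3].T+c["view"][:3,3];K=c["camera_matrix"]
    if n=="wrist":
        q=np.hypot(P[...,0],P[...,1]);th=np.arctan2(q,P[...,2])/q
    else: th=1/P[...,2]
    g=cv2.cvtColor(im,cv2.COLOR_RGB2GRAY).astype(np.float32)
    m=cv2.remap(g,(K[0,0]*P[...,0]*th+K[0,2]).astype(np.float32),(K[1,1]*P[...,1]*th+K[1,2]).astype(np.float32),cv2.INTER_CUBIC)
    return (ys*1e3,m.mean(0)) if axis=="y" else (xs*1e3,m.mean(1))
def edges(y,p,k=4,thr=12):
    g=np.gradient(cv2.GaussianBlur(p.reshape(1,-1),(0,0),1.5).ravel())
    i=[j for j in range(1,len(g)-1) if abs(g[j])>=abs(g[j-1]) and abs(g[j])>abs(g[j+1]) and abs(g[j])>thr/6]
    return [(float(y[j]),round(float(g[j]),1)) for j in i]
E
python3 - <<'E'
from h import *
import pickle
c,im,t=pickle.load(open("w1.pkl","rb"));o=(.5324,-.3145);yaw=-17
for xr in [(-85,-65),(-60,-40),(-40,-20)]: print("tray",xr,edges(*profile(c,im,o,yaw,.008,xr,(-42,42))))
for xr in [(2,10),(10,20),(20,28)]: print("block",xr,edges(*profile(c,im,o,yaw,.041,xr,(-42,90))))
y,p=profile(c,im,o,yaw,.041,(4,20),(-14,14));print(np.c_[y,p.round()][::2].astype(int).tolist())
print("front L",edges(*profile(c,im,o,yaw,.041,(-20,20),(30,70),"x")));print("front R",edges(*profile(c,im,o,yaw,.041,(-20,20),(-30,-15),"x")))
print("traylip",edges(*profile(c,im,o,yaw,.018,(-120,-80),(-20,20),"x")))
print("plate y",edges(*profile(c,im,o,yaw,.0485,(44,56),(-30,12))))
O,ex,ey=rackframe(o,yaw)
b=[b for b in blobs(im,(20,100,100),(35,255,255),(230,340,180,262),40)][0]
g=cv2.cvtColor(im,cv2.COLOR_RGB2HSV);m=b[3]&(g[...,2]>225);print(m.sum())
q=np.argwhere(m)[:,::-1];cc=(q.min(0)+q.max(0))/2;w=ray("wrist",cc,.071,c)[:2];print("knobtop",cc,q.min(0),q.max(0),w,(w-O)@ex,(w-O)@ey)
E
```

```text
tray (-85, -65) [(-28.0, 18.5), (31.5, -20.2)]
tray (-60, -40) [(-28.0, 19.1), (31.5, -20.3)]
tray (-40, -20) [(-28.5, 18.6), (31.5, -20.1)]
block (2, 10) [(-33.0, 20.9), (-6.5, -11.8), (-0.5, -8.9), (3.5, 13.8), (6.5, -2.3), (9.5, 11.2), (82.0, -22.6)]
block (10, 20) [(-33.5, 20.4), (-24.5, -8.9), (-16.5, 9.1), (-6.5, -13.0), (-0.5, -8.2), (3.5, 14.0), (6.5, -3.0), (9.5, 12.2), (66.0, -10.3), (73.0, 10.1), (82.0, -20.1), (85.0, 2.9), (88.0, -4.7)]
block (20, 28) [(-33.0, 19.8), (-6.5, -13.2), (-0.5, -7.8), (3.5, 11.7), (9.0, 11.0), (60.0, -2.4), (82.0, -19.5)]
[[-14, 206], [-13, 207], [-12, 207], [-11, 207], [-10, 207], [-9, 205], [-8, 197], [-7, 177], [-6, 148], [-5, 125], [-4, 115], [-3, 113], [-2, 108], [-1, 94], [0, 74], [1, 61], [2, 66], [3, 90], [4, 123], [5, 146], [6, 145], [7, 133], [8, 135], [9, 158], [10, 186], [11, 204], [12, 209], [13, 210]]
front L [(-7.0, 6.5), (0.5, 17.6)]
front R [(-5.0, 2.2), (0.5, 17.4), (9.5, -6.1), (17.5, 6.2)]
traylip [(-108.5, 11.9), (-99.5, 2.8), (-95.0, 6.9)]
plate y [(-28.5, 4.8), (-25.5, 7.3), (-5.0, -13.2), (-1.5, 21.2)]
142
knobtop [289.5 238. ] [283 232] [296 244] [ 0.58921125 -0.2969497 ] 0.04919765313886143 0.03339343918337831
```

```bash
cat >> h.py <<'E'
RO=(.5333,-.3132);RY=-17.
def rk(x,y): O,ex,ey=rackframe(RO,RY);return O+x/1e3*ex+y/1e3*ey
E
python3 - <<'E'
from h import *
import pickle
_,_,t=pickle.load(open("w1.pkl","rb"));c=r.calibration("top")
for xr in [(-85,-60),(-50,-20)]: print("tray",edges(*profile(c,t,RO,RY,.008,xr,(-42,42),n="top"),thr=20))
print("block",edges(*profile(c,t,RO,RY,.041,(3,25),(-45,90),n="top"),thr=20))
print("frontL",edges(*profile(c,t,RO,RY,.041,(-20,20),(30,70),"x",n="top")))
k=rk(50,31.5);print(k);plan((*k,.053),73)
E
```

```text
tray []
tray []
block []
frontL []
[ 0.59032495 -0.29769499]
t 2.3 pos [ 0.5497 -0.257   0.202 ] yang 73.99 tilt [-0.0015 -0.0023] F [ 0.  -0.7 -0.6] open 0.08695806347155668
shift [-0.0504 -0.0276  0.149 ] turn 0.0173 deg 1.0
```

{"method": "play_rows", "body": {"commands": [{"delta_pos":[-0.025,-0.014,0.01],"turn":0.0173},{"delta_pos":[-0.0504,-0.0276,0.03],"turn":0.0173},{"delta_pos":[-0.0504,-0.0276,0.075],"turn":0.0173},{"delta_pos":[-0.0504,-0.0276,0.115],"turn":0.0173},{"delta_pos":[-0.0504,-0.0276,0.13],"turn":0.0173}], "jaw": 0.05, "newtons": 10}}

```text
t: 2.8
position: [0.5896, -0.2911, 0.0685]
ee_rot: [-0.455, -3.103, -0.003]
ft_force: [0.8, 0.3, 0.7]
opening: 0.0554
grasp_force: 0.0
```

```bash
python3 - <<'E'
from h import *
k=rk(50,31.5);plan((*k,.054),73)
t=cv2.imread("pics/top0.png")[...,::-1].copy();c=r.calibration("top")
for xr in [(-85,-60),(-50,-20)]: print("tray",edges(*profile(c,t,RO,RY,.008,xr,(-42,42),n="top"),thr=20))
print("block",edges(*profile(c,t,RO,RY,.041,(3,25),(-45,90),n="top"),thr=20))
print("frontL",edges(*profile(c,t,RO,RY,.041,(-20,20),(30,70),"x",n="top")))
E
```

```text
t 2.8 pos [ 0.5896 -0.2911  0.0685] yang 73.32 tilt [-0.0053  0.0027] F [0.8 0.3 0.7] open 0.055371242017765006
shift [-0.0026 -0.0061  0.0145] turn 0.0055 deg 0.3
tray [(-26.5, 13.3), (32.5, -17.8)]
tray [(-26.5, 13.7), (32.5, -18.2)]
block [(-31.5, 13.8), (-23.5, -3.7), (-13.5, 3.4), (-4.5, -8.4), (4.5, 8.1), (11.5, 6.5), (74.5, 3.4), (83.0, -13.3)]
frontL [(-11.5, 4.2), (-1.0, 11.2)]
```

{"method": "play_rows", "body": {"commands": [{"delta_pos":[0,0,0.008],"turn":0},{"delta_pos":[0,0,0.017],"turn":0},{"delta_pos":[0,0,0.017],"turn":0}]}}

```text
t: 3.1
position: [0.592, -0.2934, 0.0562]
ee_rot: [0.456, 3.107, 0.0]
ft_force: [-0.7, 0.3, -0.4]
opening: 0.0505
grasp_force: 0.0
```

{"method": "play_rows", "body": {"commands": [{"delta_pos":[0,0,0],"turn":0},{"delta_pos":[0,0,0],"turn":0},{"delta_pos":[0,0,0],"turn":0},{"delta_pos":[0,0,0],"turn":0}], "jaw": 0.0, "newtons": 8}}

```text
t: 3.5
position: [0.5917, -0.2938, 0.0561]
ee_rot: [0.457, 3.107, -0.0]
ft_force: [0.4, 0.5, -0.8]
opening: 0.0258
grasp_force: 0.0
```

{"method": "play_rows", "body": {"commands": [{"delta_pos":[0,0,0.002],"turn":0},{"delta_pos":[0,0,0.002],"turn":0},{"delta_pos":[0,0,0.002],"turn":0},{"delta_pos":[0,0,0.002],"turn":0}]}}

```text
t: 3.9
position: [0.5916, -0.294, 0.0538]
ee_rot: [0.457, 3.108, -0.001]
ft_force: [0.7, -2.1, 1.3]
opening: 0.0166
grasp_force: 8.0
```

```bash
python3 - <<'E'
from h import *
plan((*rk(50,57),.054),73)
s=r.read_state();O,ex,ey=rackframe(RO,RY);w=s["position"][:2]-O;print(w@ex,w@ey,s["grasp_force"],s["opening"])
E
```

```text
t 3.9 pos [ 0.5916 -0.294   0.0538] yang 73.25 tilt [ 0.0004 -0.0005] F [ 0.7 -2.1  1.3] open 0.01656775802166093
shift [ 0.0001  0.0216 -0.0003] turn 0.0044 deg 0.3
0.05017238287166669 0.03543572308631156 8.000146625563502 0.01656775802166093
```

{"method": "play_rows", "body": {"commands": [{"delta_pos":[0,0.005,0],"turn":0},{"delta_pos":[0,0.01,0],"turn":0},{"delta_pos":[0,0.015,0],"turn":0},{"delta_pos":[0,0.02,0],"turn":0},{"delta_pos":[0,0.02,0],"turn":0}], "newtons": 15}}

```text
t: 4.4
position: [0.5979, -0.2735, 0.0538]
ee_rot: [0.455, 3.108, 0.001]
ft_force: [3.0, -0.5, 4.2]
opening: 0.0158
grasp_force: 15.0
```

{"method": "play_rows", "body": {"commands": [{"delta_pos":[0,0.002,0],"turn":0},{"delta_pos":[0,0.004,0],"turn":0},{"delta_pos":[0,0.004,0],"turn":0},{"delta_pos":[0,0.004,0],"turn":0}]}}

```text
t: 4.8
position: [0.5979, -0.2733, 0.0538]
ee_rot: [0.46, 3.107, -0.005]
ft_force: [2.5, -9.6, -0.2]
opening: 0.016
grasp_force: 15.0
```

{"method": "play_rows", "body": {"commands": [{"delta_pos":[0,0.001,0],"turn":0},{"delta_pos":[0,0.002,0],"turn":0},{"delta_pos":[0,0.002,0],"turn":0}]}}

```text
t: 5.1
position: [0.598, -0.2731, 0.0538]
ee_rot: [0.462, 3.106, -0.009]
ft_force: [2.4, -13.4, -1.5]
opening: 0.016
grasp_force: 15.1
```

The bolt met its stop with the knob at (0.598, −0.273). In my rack frame that is y = 57.1 mm and x = 50.2 mm, against 57 and 50 expected. So the bolt is fully clear and the wrist-based rack pose is confirmed to about 0.5 mm.

{"method": "play_rows", "body": {"commands": [{"delta_pos":[0,-0.004,0],"turn":0},{"delta_pos":[0,-0.006,0],"turn":0},{"delta_pos":[0,-0.006,0],"turn":0},{"delta_pos":[0,-0.006,-0.02],"turn":0},{"delta_pos":[0,-0.006,-0.06],"turn":0}], "jaw": 0.06}}

```text
t: 5.6
position: [0.5953, -0.2724, 0.1109]
ee_rot: [-0.455, -3.102, -0.003]
ft_force: [0.4, 0.4, -0.5]
opening: 0.0482
grasp_force: 0.0
```

{"method": "play_rows", "body": {"commands": [{"delta_pos":[0.01,0.01,-0.045],"turn":0},{"delta_pos":[0.035,0.045,-0.075],"turn":0},{"delta_pos":[0.06,0.085,-0.09],"turn":0},{"delta_pos":[0.085,0.125,-0.09],"turn":0},{"delta_pos":[0.11,0.165,-0.09],"turn":0}]}}

```text
t: 6.1
position: [0.5387, -0.0824, 0.2039]
ee_rot: [0.456, 3.108, 0.002]
ft_force: [0.2, -0.0, -0.2]
opening: 0.0602
grasp_force: 0.0
```

{"method": "play_rows", "body": {"commands": [{"delta_pos":[0.025,0.04,0],"turn":0},{"delta_pos":[0.05,0.08,0],"turn":0},{"delta_pos":[0.075,0.12,0],"turn":0},{"delta_pos":[0.1,0.16,0],"turn":0},{"delta_pos":[0.115,0.2,0],"turn":0}]}}

```text
t: 6.6
position: [0.4849, 0.1424, 0.2037]
ee_rot: [-0.454, -3.107, -0.002]
ft_force: [2.0, -0.4, 0.4]
opening: 0.0599
grasp_force: 0.0
```

{"method": "play_rows", "body": {"commands": [{"delta_pos":[0.025,0.03,0],"turn":-0.13},{"delta_pos":[0.05,0.06,0],"turn":-0.26},{"delta_pos":[0.07,0.09,0],"turn":-0.39},{"delta_pos":[0.075,0.105,0],"turn":-0.52},{"delta_pos":[0.075,0.105,0],"turn":-0.65}]}}

```text
t: 7.1
position: [0.4434, 0.2653, 0.2032]
ee_rot: [0.576, -3.087, -0.0]
ft_force: [-0.6, -0.8, 0.3]
opening: 0.0602
grasp_force: 0.0
```

{"method": "play_rows", "body": {"commands": [{"delta_pos":[0,0,0],"turn":-0.12},{"delta_pos":[0,0,0],"turn":-0.24},{"delta_pos":[0,0,0],"turn":-0.36},{"delta_pos":[0,0,0],"turn":-0.36}]}}

```text
t: 7.5
position: [0.4447, 0.2622, 0.2034]
ee_rot: [1.107, -2.939, -0.0]
ft_force: [0.6, 0.2, 0.2]
opening: 0.0601
grasp_force: 0.0
```

```bash
python3 - <<'E'
from h import *
import pickle
c=r.calibration("wrist");im=r.capture("wrist");pickle.dump((c,im),open("w2.pkl","wb"))
plan((.43,.255,.2),131)
for b in blobs(im,(100,120,60),(125,255,255),None,150): print("blue",b[0],b[1],b[2][1],ray("wrist",b[1],.04,c))
cv2.imwrite("pics/w2.png",np.hstack([im[::2,::2],cv2.resize(ortho(c,im,.36,.56,.18,.36,.04,.5),(360,400))[:200]*0 if 0 else im[:0:2,::2] if 0 else im[::2,::2]*0])[...,::-1])
o=ortho(c,im,.36,.56,.19,.37,.04,.5);cv2.imwrite("pics/w2.png",np.hstack([cv2.resize(im,(440,275)),np.zeros((275,0,3),np.uint8)])[...,::-1]);
b=np.zeros((400,800,3),np.uint8);b[:275,:440]=cv2.resize(im,(440,275));b[:,440:440+o.shape[1]]=o[:400,:360];cv2.imwrite("pics/w2.png",b[...,::-1])
E
```

```text
t 7.55 pos [0.4448 0.2621 0.2034] yang 131.02 tilt [-0.0007 -0.0001] F [ 0.1  0.5 -0.1] open 0.06035320739040831
shift [0.0158 0.0043 0.0034] turn 0.0003 deg 0.0
blue 3268 [379.68145655 108.35159119] (349.61712646484375, 21.016937255859375) [0.33694001 0.25812015 0.04      ]
blue 3664 [602.12063319  28.53220524] (53.395748138427734, 95.59977722167969) [-0.02686263  0.42046405  0.04      ]
blue 1724 [319.13921114 161.18677494] (71.0, 24.0) [0.42200487 0.24803742 0.04      ]
blue 2423 [180.41683863 212.47007842] (106.5218276977539, 57.445152282714844) [0.57301289 0.1635399  0.04      ]
blue 1014 [272.4418146  298.59960552] (58.0, 24.0) [0.58789699 0.31696494 0.04      ]
```

View pics/w2.png

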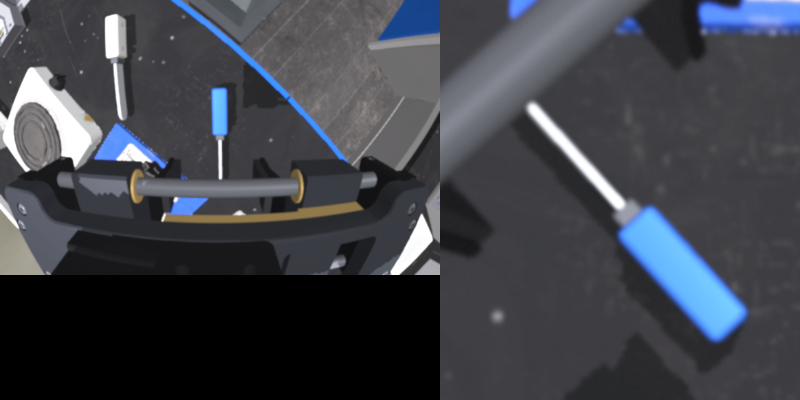

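The left half shows the wrist view with the blue handle at (219,112) in the shrunken picture. The rectified right half at 0.5 mm/px shows the handle from (637,220) to (731,328) and the blade running up-left towards (530,103).

```bash
python3 - <<'E'
from h import *
import pickle
c,im=pickle.load(open("w2.pkl","rb"))
b=blobs(im,(100,100,60),(125,255,255),(290,350,115,210),500)[0]
q=cv2.findContours(b[3].astype(np.uint8),0,1)[0][0][:,0]
w=np.array([ray("wrist",p,.04,c)[:2] for p in q]).astype(np.float32)
(cx,cy),sz,a=cv2.minAreaRect(w*1000);print((cx,cy),sz,a)
P=cv2.boxPoints(((cx,cy),sz,a));e=max([P[1]-P[0],P[2]-P[1]],key=np.linalg.norm);e/=np.linalg.norm(e);e*=np.sign(e[0]);ang=np.degrees(np.arctan2(e[1],e[0]));print("dir",ang)
# grip via front end of handle (24.5 ahead) and rear (50.5 behind)
pr=(w*1000)@e;print("front",pr.max(),"rear",pr.min(),"len",pr.max()-pr.min())
n=np.array([-e[1],e[0]]);pn=(w*1000)@n;print("lat",pn.min(),pn.max())
g=e*((pr.max()-24.5+pr.min()+50.5)/2)+n*(pn.min()+pn.max())/2;print("grip",g)
g=g/1000
v=ray("wrist",(319,0),.0,c)
# blade line
h=cv2.cvtColor(im,cv2.COLOR_RGB2HSV);m=((h[...,1]<60)&(h[...,2]>130)).astype(np.uint8);k=np.zeros_like(m);k[212:255,305:335]=1
q=np.argwhere(m*k)[:,::-1];print(len(q));ww=np.array([ray("wrist",p,.03,c)[:2] for p in q])*1000
l=cv2.fitLine(ww.astype(np.float32),2,0,.01,.01).ravel();l*=np.sign(l[0]);print("blade dir",np.degrees(np.arctan2(l[1],l[0])),"blade lateral vs grip",(l[2:]-g*1000)@n, ww.min(0),ww.max(0))
plan((*g,.012),ang+90)
E
```

```text
(423.0352783203125, 248.3470001220703) (76.73759460449219, 26.19706916809082) 41.79119110107422
dir 41.791195
front 519.27765 rear 442.54004 len 76.73761
lat -109.85465 -83.6576
grip [432.72778 257.01044]
261
blade dir 42.948605 blade lateral vs grip 0.7763252 [464.36625246 285.64896449] [506.7878494  325.78518361]
t 7.55 pos [0.4448 0.2621 0.2034] yang 131.02 tilt [-0.0007 -0.0001] F [ 0.1  0.5 -0.1] open 0.06035320739040831
shift [0.0123 0.004  0.1914] turn -0.0135 deg -0.8
```

{"method": "play_rows", "body": {"commands": [{"delta_pos":[0.0123,0.004,0.045],"turn":-0.02},{"delta_pos":[0.0123,0.004,0.09],"turn":-0.02},{"delta_pos":[0.0123,0.004,0.13],"turn":-0.02},{"delta_pos":[0.0123,0.004,0.145],"turn":-0.02},{"delta_pos":[0.0123,0.004,0.145],"turn":-0.02}]}}

```text
t: 8.05
position: [0.4316, 0.2558, 0.0562]
ee_rot: [1.127, -2.928, 0.003]
ft_force: [-0.0, -0.1, 0.0]
opening: 0.0599
grasp_force: 0.0
```

```bash
python3 - <<'E'
from h import *
plan((.4327,.2570,.012),132.2)
E
```

```text
t 8.05 pos [0.4316 0.2558 0.0562] yang 132.1 tilt [-0.0036 -0.0034] F [-0.  -0.1  0. ] open 0.059859238461121594
shift [-0.0018  0.0002  0.0442] turn -0.0017 deg -0.1
```

{"method": "play_rows", "body": {"commands": [{"delta_pos":[-0.0015,0,0.02],"turn":0},{"delta_pos":[-0.0015,0,0.036],"turn":0},{"delta_pos":[-0.0015,0,0.044],"turn":0},{"delta_pos":[-0.0015,0,0.044],"turn":0},{"delta_pos":[-0.0015,0,0.044],"turn":0}]}}

```text
t: 8.55
position: [0.4351, 0.2583, 0.0156]
ee_rot: [-1.131, 2.93, 0.001]
ft_force: [0.2, -0.5, 0.1]
opening: 0.06
grasp_force: 0.0
```

{"method": "play_rows", "body": {"commands": [{"delta_pos":[0,0,0],"turn":0},{"delta_pos":[0,0,0],"turn":0},{"delta_pos":[0,0,0],"turn":0},{"delta_pos":[0,0,0],"turn":0},{"delta_pos":[0,0,0],"turn":0}], "jaw": 0.0, "newtons": 20}}

```text
t: 9.05
position: [0.4345, 0.2579, 0.0146]
ee_rot: [-1.133, 2.93, 0.0]
ft_force: [0.6, 0.1, 0.4]
opening: 0.028
grasp_force: 0.0
```

{"method": "play_rows", "body": {"commands": [{"delta_pos":[0,0,0],"turn":0},{"delta_pos":[0,0,0],"turn":0},{"delta_pos":[0,0,0],"turn":0},{"delta_pos":[0,0,0],"turn":0}]}}

```text
t: 9.45
position: [0.4345, 0.2579, 0.0146]
ee_rot: [1.133, -2.93, -0.0]
ft_force: [-1.3, -0.9, 2.7]
opening: 0.0237
grasp_force: 20.0
```

{"method": "play_rows", "body": {"commands": [{"delta_pos":[0,0,-0.01],"turn":0},{"delta_pos":[0,0,-0.035],"turn":0},{"delta_pos":[0,0,-0.07],"turn":0},{"delta_pos":[0,0,-0.11],"turn":0},{"delta_pos":[0.005,-0.007,-0.14],"turn":0}]}}

```text
t: 9.95
position: [0.4357, 0.2501, 0.1574]
ee_rot: [-1.134, 2.928, 0.001]
ft_force: [-0.2, 0.3, -1.0]
opening: 0.0239
grasp_force: 20.0
```

{"method": "play_rows", "body": {"commands": [{"delta_pos":[0.015,-0.02,-0.01],"turn":0},{"delta_pos":[0.038,-0.05,-0.01],"turn":0},{"delta_pos":[0.062,-0.082,-0.01],"turn":0},{"delta_pos":[0.086,-0.113,-0.01],"turn":0},{"delta_pos":[0.11,-0.145,-0.01],"turn":0}]}}

```text
t: 10.45
position: [0.4515, 0.0663, 0.1651]
ee_rot: [-1.133, 2.93, 0.001]
ft_force: [0.7, 0.0, -0.3]
opening: 0.0236
grasp_force: 20.0
```

{"method": "play_rows", "body": {"commands": [{"delta_pos":[0.024,-0.032,0],"turn":0},{"delta_pos":[0.048,-0.063,0],"turn":0},{"delta_pos":[0.072,-0.095,0],"turn":0},{"delta_pos":[0.096,-0.126,0],"turn":0},{"delta_pos":[0.12,-0.158,0],"turn":0}]}}

```text
t: 10.95
position: [0.4688, -0.1313, 0.1652]
ee_rot: [-1.132, 2.929, 0.001]
ft_force: [0.6, 0.8, -1.3]
opening: 0.0234
grasp_force: 20.0
```

{"method": "play_rows", "body": {"commands": [{"delta_pos":[0.02,-0.027,0],"turn":0.05},{"delta_pos":[0.035,-0.045,0],"turn":0.16},{"delta_pos":[0.043,-0.056,0],"turn":0.29},{"delta_pos":[0.043,-0.056,0],"turn":0.42},{"delta_pos":[0.043,-0.056,0],"turn":0.55}]}}

```text
t: 11.45
position: [0.4746, -0.2008, 0.1649]
ee_rot: [0.284, -3.128, 0.0]
ft_force: [-0.1, 0.4, -1.4]
opening: 0.0235
grasp_force: 20.0
```

{"method": "play_rows", "body": {"commands": [{"delta_pos":[0,0,0],"turn":0.13},{"delta_pos":[0,0,0],"turn":0.26},{"delta_pos":[0,0,0],"turn":0.39},{"delta_pos":[0,0,0],"turn":0.48},{"delta_pos":[0,0,0],"turn":0.48}]}}

```text
t: 11.95
position: [0.4749, -0.1999, 0.1649]
ee_rot: [-0.46, -3.108, -0.001]
ft_force: [-0.6, 0.4, -1.6]
opening: 0.024
grasp_force: 20.0
```

```bash
python3 - <<'E'
from h import *
plan((*rk(-38.5,0),.12),73)
E
```

```text
t 11.95 pos [ 0.4749 -0.1999  0.1649] yang 73.17 tilt [-0.0001  0.0004] F [-0.6  0.4 -1.6] open 0.02403005347317875
shift [-0.0503 -0.0914  0.0448] turn 0.003 deg 0.2
```

{"method": "play_rows", "body": {"commands": [{"delta_pos":[-0.018,-0.03,0.01],"turn":0.003},{"delta_pos":[-0.036,-0.065,0.025],"turn":0.003},{"delta_pos":[-0.0503,-0.0914,0.035],"turn":0.003},{"delta_pos":[-0.0503,-0.0914,0.045],"turn":0.003},{"delta_pos":[-0.0503,-0.0914,0.045],"turn":0.003}]}}

```text
t: 12.45
position: [0.4956, -0.3023, 0.1183]
ee_rot: [-0.461, -3.105, -0.0]
ft_force: [-1.1, 1.0, -1.5]
opening: 0.0241
grasp_force: 20.0
```

```bash
python3 - <<'E'
from h import *
import pickle
c=r.calibration("wrist");im=r.capture("wrist");t=r.capture("top");pickle.dump((c,im,t),open("w3.pkl","wb"))
plan((*rk(-38.5,0),.12),73)
z=r.read_state()["position"][2]-.0146
b=np.zeros((560,800,3),np.uint8);o=ortho(c,im,.40,.68,-.40,-.20,.041,.5);o2=ortho(c,im,.40,.68,-.40,-.20,z+.03,.5)
b[:,:400]=o[:560,:400];b[:,400:]=o2[:560,:400];cv2.imwrite("pics/w3.png",b[...,::-1])
E
```

```text
t 12.55 pos [ 0.4969 -0.3011  0.1197] yang 73.2 tilt [-0.0004  0.0007] F [ 0.4 -0.3 -1.1] open 0.024112165428499574
shift [ 0.0002 -0.0009 -0.0003] turn 0.0035 deg 0.2
```

View pics/w3.png

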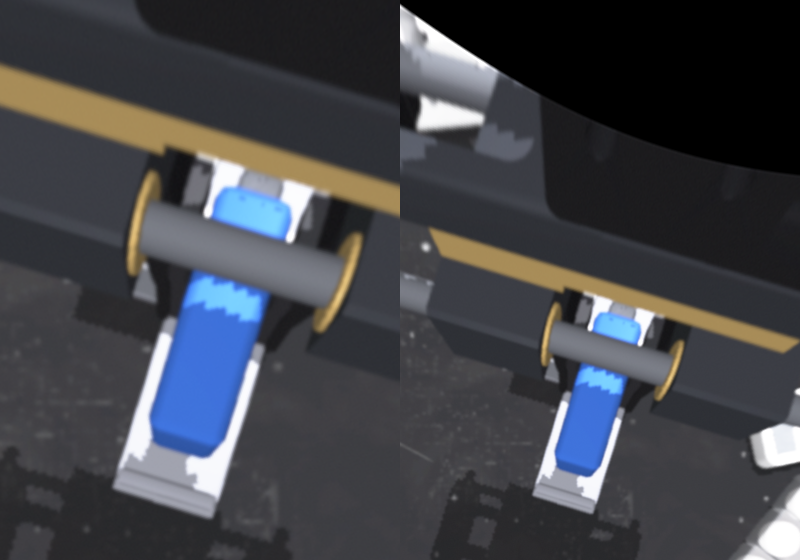

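The wrist view shows the handle held parallel to and centred on the tray, from (185,445) up to (250,195) in the left half. The gripper hides the blade. I'll check the handle's rear end numerically before lowering.

```bash
python3 - <<'E'
from h import *
import pickle
c,im,t=pickle.load(open("w3.pkl","rb"));z=.1197-.0146+.04
O,ex,ey=rackframe(RO,RY)
bs=blobs(im,(100,100,60),(125,255,255),None,150)
for b in bs:
    q=cv2.findContours(b[3].astype(np.uint8),0,1)[0][0][:,0];w=np.array([ray("wrist",p,z,c)[:2] for p in q])-O
    x=w@ex*1000;y=w@ey*1000
    if abs(x.mean()+60)<60 and abs(y.mean())<30: 
        print(b[0],"x",x.min(),x.max())
        for lo,hi in((-85,-75),(-75,-65),(-65,-58),(-30,-20)):
            k=(x>lo)&(x<hi); 
            if k.any(): print(lo,y[k].min(),y[k].max())
cv2.imwrite("pics/t3.png",cv2.resize(t[120:260,350:510][...,::-1],None,fx=4,fy=4))
E
```

```text
5029 x -94.62810995055592 -44.24836175742756
-85 -11.565599424478886 10.542097344423134
-75 -11.304895951797267 10.486894895656308
-65 -11.931741511890678 11.138011176845186
713 x -29.461188636816477 -18.32022344529662
-30 -11.405842718335908 10.242986130669468
```

View pics/t3.png

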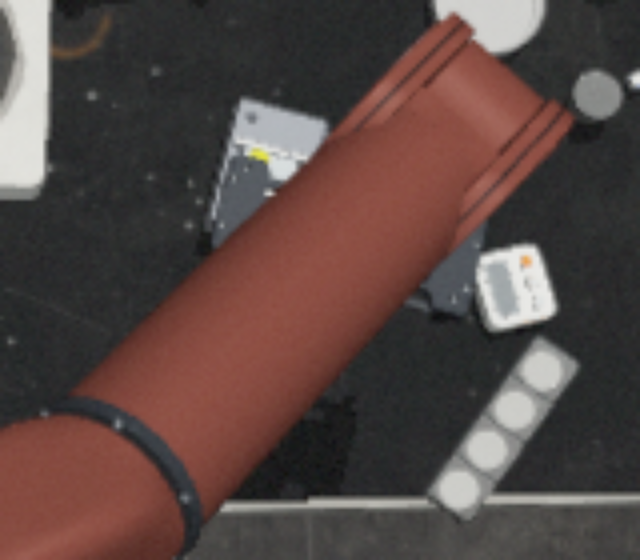

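The top view shows the knob at (260,155) with the bolt still open, and the rest of the rack hidden by the arm. The handle measures laterally centred within 1 mm and lengthwise within about 1 mm.

{"method": "play_rows", "body": {"commands": [{"delta_pos":[0.001,-0.0007,0.02],"turn":0.0035},{"delta_pos":[0.001,-0.0007,0.045],"turn":0.0035},{"delta_pos":[0.001,-0.0007,0.057],"turn":0.0035},{"delta_pos":[0.001,-0.0007,0.057],"turn":0.0035},{"delta_pos":[0.001,-0.0007,0.057],"turn":0.0035}]}}

```text
t: 13.05
position: [0.4962, -0.3021, 0.0635]
ee_rot: [0.466, 3.106, -0.0]
ft_force: [0.3, -0.3, -1.5]
opening: 0.0238
grasp_force: 20.0
```

```bash
python3 - <<'E'
from h import *
plan((*rk(-39.5,0.2),.0226),73)
E
```

```text
t 13.05 pos [ 0.4962 -0.3021  0.0635] yang 72.94 tilt [ 0.0007 -0.0001] F [ 0.3 -0.3 -1.5] open 0.023809635295584716
shift [0.0008 0.0004 0.0409] turn -0.001 deg -0.1
```

{"method": "play_rows", "body": {"commands": [{"delta_pos":[0.001,0,0.008],"turn":0},{"delta_pos":[0.001,0,0.014],"turn":0},{"delta_pos":[0.001,0,0.02],"turn":0},{"delta_pos":[0.001,0,0.02],"turn":0}]}}

```text
t: 13.45
position: [0.4943, -0.3017, 0.0417]
ee_rot: [-0.467, -3.105, -0.0]
ft_force: [-0.5, -0.4, -1.9]
opening: 0.0241
grasp_force: 20.0
```

{"method": "play_rows", "body": {"commands": [{"delta_pos":[0,0,0.005],"turn":0},{"delta_pos":[0,0,0.01],"turn":0},{"delta_pos":[0,0,0.015],"turn":0},{"delta_pos":[0,0,0.015],"turn":0}]}}

```text
t: 13.85
position: [0.4943, -0.3018, 0.0267]
ee_rot: [-0.467, -3.105, -0.0]
ft_force: [1.0, -0.6, -1.6]
opening: 0.024
grasp_force: 20.0
```

{"method": "play_rows", "body": {"commands": [{"delta_pos":[0,0,0.002],"turn":0},{"delta_pos":[0,0,0.0035],"turn":0},{"delta_pos":[0,0,0.0045],"turn":0},{"delta_pos":[0,0,0.0045],"turn":0}]}}

```text
t: 14.25
position: [0.4948, -0.302, 0.023]
ee_rot: [-0.467, -3.107, 0.0]
ft_force: [-0.2, 0.3, -1.3]
opening: 0.0241
grasp_force: 20.0
```

{"method": "play_rows", "body": {"commands": [{"delta_pos":[0,0,0.0007],"turn":0},{"delta_pos":[0,0,0.0015],"turn":0},{"delta_pos":[0,0,0.0015],"turn":0}]}}

```text
t: 14.55
position: [0.4949, -0.3021, 0.0226]
ee_rot: [0.467, 3.106, 0.001]
ft_force: [-4.2, 3.9, 13.1]
opening: 0.0238
grasp_force: 20.0
```

Contact shows 13 N upward at exactly the expected home height of 0.0226. I'll release, rise a little and look.

{"method": "play_rows", "body": {"commands": [{"delta_pos":[0,0,-0.001],"turn":0},{"delta_pos":[0,0,-0.001],"turn":0},{"delta_pos":[0,0,-0.001],"turn":0},{"delta_pos":[0,0,-0.001],"turn":0}], "jaw": 0.045}}

```text
t: 14.95
position: [0.4948, -0.302, 0.0225]
ee_rot: [-0.467, -3.107, 0.0]
ft_force: [-0.4, 0.5, 0.2]
opening: 0.0433
grasp_force: 0.0
```

{"method": "play_rows", "body": {"commands": [{"delta_pos":[0,0,-0.01],"turn":0},{"delta_pos":[0,0,-0.04],"turn":0},{"delta_pos":[0,0,-0.085],"turn":0},{"delta_pos":[0.03,0,-0.13],"turn":0},{"delta_pos":[0.06,0,-0.17],"turn":0}]}}

```text
t: 15.45
position: [0.4394, -0.2858, 0.1911]
ee_rot: [-0.468, -3.106, 0.003]
ft_force: [0.4, 1.3, 3.2]
opening: 0.0449
grasp_force: 0.0
```

```bash
python3 - <<'E'
from h import *
c=r.calibration("wrist");im=r.capture("wrist")
plan((*rk(50,57),.1),73)
b=np.zeros((520,800,3),np.uint8);o=ortho(c,im,.41,.67,-.40,-.20,.041,.5);
b[:,:400]=o[:520,:400];b[:250,400:]=cv2.resize(im,(400,250));cv2.imwrite("pics/w4.png",b[...,::-1])
z=.048;O,ex,ey=rackframe(RO,RY)
for q in blobs(im,(100,100,60),(125,255,255),None,150):
    p=cv2.findContours(q[3].astype(np.uint8),0,1)[0][0][:,0];w=np.array([ray("wrist",a,z,c)[:2] for a in p])-O
    x=w@ex*1000;y=w@ey*1000
    if abs(x.mean()+50)<60 and abs(y.mean())<40: print(q[0],"x",x.min(),x.max(),"y",y.min(),y.max())
E
```

```text
t 15.5 pos [ 0.4372 -0.2868  0.1969] yang 72.71 tilt [0.0085 0.0036] F [-3.2 -6.3  2.1] open 0.04519634087558753
shift [-0.1487  0.06    0.0983] turn -0.005 deg -0.3
684 x -98.55939392871433 -17.69064634795804 y -12.877661399089106 10.997712026152293
```

View pics/w4.png

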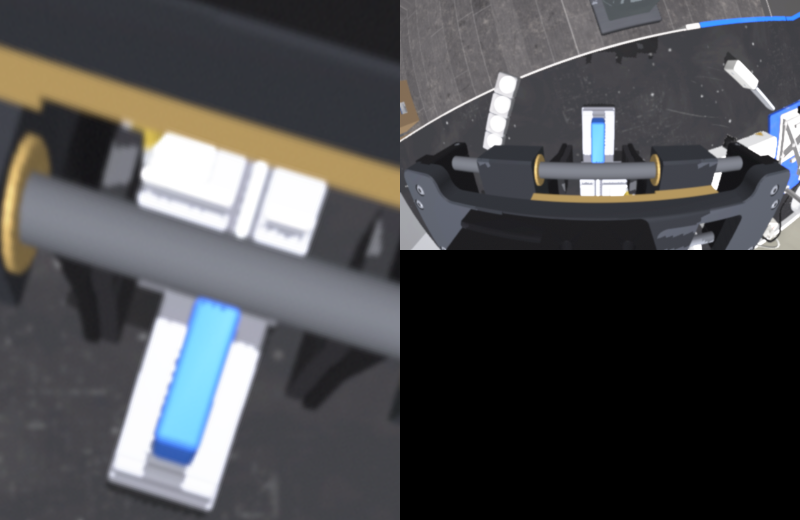

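The handle lies in the tray between the lip and the block, and the blade runs in the slot at (250,200). The knob is still at the open end, at (155,135). Now the bolt.

{"method": "play_rows", "body": {"commands": [{"delta_pos":[-0.03,0.012,0.01],"turn":-0.005},{"delta_pos":[-0.07,0.028,0.03],"turn":-0.005},{"delta_pos":[-0.11,0.045,0.06],"turn":-0.005},{"delta_pos":[-0.1487,0.06,0.0983],"turn":-0.005},{"delta_pos":[-0.1487,0.06,0.0983],"turn":-0.005}], "jaw": 0.05}}

```text
t: 16.0
position: [0.6016, -0.2683, 0.0861]
ee_rot: [-0.452, -3.104, -0.001]
ft_force: [-0.1, 1.0, -0.1]
opening: 0.0498
grasp_force: 0.0
```

{"method": "play_rows", "body": {"commands": [{"delta_pos":[0,0,0],"turn":0},{"delta_pos":[0,0,0],"turn":0}]}}

```text
t: 16.2
position: [0.5986, -0.2729, 0.0925]
ee_rot: [0.462, 3.107, -0.002]
ft_force: [-1.3, 0.5, 0.9]
opening: 0.0501
grasp_force: 0.0
```

```bash
python3 - <<'E'
from h import *
plan((*rk(50,57),.054),73)
E
```

```text
t 16.2 pos [ 0.5986 -0.2729  0.0925] yang 73.08 tilt [ 0.0005 -0.0012] F [-1.3  0.5  0.9] open 0.05005134843424834
shift [ 0.0008 -0.0006  0.0385] turn 0.0015 deg 0.1
```

{"method": "play_rows", "body": {"commands": [{"delta_pos":[0,0,0.015],"turn":0},{"delta_pos":[0,0,0.03],"turn":0},{"delta_pos":[0,0,0.038],"turn":0},{"delta_pos":[0,0,0.038],"turn":0}]}}

```text
t: 16.6
position: [0.5985, -0.2709, 0.0515]
ee_rot: [-0.46, -3.106, -0.001]
ft_force: [-0.4, -0.1, 0.2]
opening: 0.0501
grasp_force: 0.0
```

{"method": "play_rows", "body": {"commands": [{"delta_pos":[0,0,0],"turn":0},{"delta_pos":[0,0,0],"turn":0},{"delta_pos":[0,0,0],"turn":0},{"delta_pos":[0,0,0],"turn":0},{"delta_pos":[0,0,0],"turn":0}], "jaw": 0.0, "newtons": 15}}

```text
t: 17.1
position: [0.5993, -0.2726, 0.0533]
ee_rot: [0.46, 3.107, -0.003]
ft_force: [-1.7, -11.8, -1.5]
opening: 0.0178
grasp_force: 6.1
```

{"method": "play_rows", "body": {"commands": [{"delta_pos":[0,0,0],"turn":0},{"delta_pos":[0,0,0],"turn":0},{"delta_pos":[0,0,0],"turn":0}]}}

```text
t: 17.4
position: [0.599, -0.2736, 0.0533]
ee_rot: [0.462, 3.107, -0.004]
ft_force: [0.4, -6.2, -0.9]
opening: 0.0158
grasp_force: 15.0
```

{"method": "play_rows", "body": {"commands": [{"delta_pos":[0,-0.005,0],"turn":0},{"delta_pos":[0,-0.011,0],"turn":0},{"delta_pos":[0,-0.017,0],"turn":0},{"delta_pos":[0,-0.023,0],"turn":0},{"delta_pos":[0,-0.029,0],"turn":0}]}}

```text
t: 17.9
position: [0.591, -0.2998, 0.0532]
ee_rot: [0.46, 3.108, 0.0]
ft_force: [-1.7, 2.4, 4.7]
opening: 0.016
grasp_force: 15.0
```

{"method": "play_rows", "body": {"commands": [{"delta_pos":[0,-0.005,0],"turn":0},{"delta_pos":[0,-0.01,0],"turn":0},{"delta_pos":[0,-0.014,0],"turn":0},{"delta_pos":[0,-0.016,0],"turn":0},{"delta_pos":[0,-0.016,0],"turn":0}]}}

```text
t: 18.4
position: [0.5861, -0.3157, 0.0532]
ee_rot: [0.461, 3.107, -0.001]
ft_force: [-1.2, 0.1, 5.0]
opening: 0.0159
grasp_force: 15.0
```

```bash
python3 - <<'E'
from h import *
plan((*rk(50,12),.0533),73)
s=r.read_state();O,ex,ey=rackframe(RO,RY);w=s["position"][:2]-O;print(w@ex,w@ey)
E
```

```text
t 18.4 pos [ 0.5861 -0.3157  0.0532] yang 73.12 tilt [-0.     -0.0008] F [-1.2  0.1  5. ] open 0.015865429527126725
shift [ 0.0012 -0.001  -0.0001] turn 0.0021 deg 0.1
0.05120786803462595 0.013021377607101094
```

{"method": "play_rows", "body": {"commands": [{"delta_pos":[0,-0.002,0],"turn":0},{"delta_pos":[0,-0.0035,0],"turn":0},{"delta_pos":[0,-0.0045,0],"turn":0},{"delta_pos":[0,-0.0045,0],"turn":0}]}}

```text
t: 18.8
position: [0.5858, -0.3169, 0.0532]
ee_rot: [-0.457, -3.108, -0.005]
ft_force: [-2.0, 8.3, 9.7]
opening: 0.016
grasp_force: 15.0
```

{"method": "play_rows", "body": {"commands": [{"delta_pos":[0,-0.001,0],"turn":0},{"delta_pos":[0,-0.002,0],"turn":0},{"delta_pos":[0,-0.002,0],"turn":0}]}}

```text
t: 19.1
position: [0.5858, -0.3169, 0.0532]
ee_rot: [-0.455, -3.108, -0.009]
ft_force: [-2.4, 13.0, 13.2]
opening: 0.0161
grasp_force: 15.0
```

The bolt met its 0 stop after 45.3 mm of travel, with 13 N against it. I'll release, lift clear and look.

{"method": "play_rows", "body": {"commands": [{"delta_pos":[0,0.001,0],"turn":0},{"delta_pos":[0,0.003,0],"turn":0},{"delta_pos":[0,0.005,0],"turn":0},{"delta_pos":[0,0.005,-0.01],"turn":0},{"delta_pos":[0,0.005,-0.04],"turn":0}], "jaw": 0.055}}

```text
t: 19.6
position: [0.5845, -0.3152, 0.0913]
ee_rot: [-0.459, -3.103, -0.001]
ft_force: [-0.3, -0.1, 0.0]
opening: 0.0481
grasp_force: 0.0
```

{"method": "play_rows", "body": {"commands": [{"delta_pos":[0,0.01,-0.04],"turn":0},{"delta_pos":[0,0.04,-0.08],"turn":0},{"delta_pos":[0.01,0.08,-0.11],"turn":0},{"delta_pos":[0.02,0.12,-0.13],"turn":0},{"delta_pos":[0.03,0.16,-0.14],"turn":0}]}}

```text
t: 20.1
position: [0.6042, -0.1538, 0.2358]
ee_rot: [0.461, 3.104, -0.0]
ft_force: [0.4, 0.4, -0.1]
opening: 0.0548
grasp_force: 0.0
```

{"method": "play_rows", "body": {"commands": [{"delta_pos":[0.01,0.04,0],"turn":0},{"delta_pos":[0.02,0.08,0],"turn":0},{"delta_pos":[0.03,0.11,0],"turn":0},{"delta_pos":[0.04,0.14,0],"turn":0},{"delta_pos":[0.04,0.14,0],"turn":0}]}}

```text
t: 20.6
position: [0.6062, -0.003, 0.2331]
ee_rot: [-0.449, -3.109, -0.002]
ft_force: [0.2, 0.1, 0.6]
opening: 0.055
grasp_force: 0.0
```

```bash
python3 - <<'E'
from h import *
plan((.5,0,.2),73)
im=r.capture("top");s=r.capture("side");c=r.calibration("top");O,ex,ey=rackframe(RO,RY)
for b in blobs(im,(20,100,100),(35,255,255),(390,450,130,220),3):w=ray("top",b[1],.068)[:2]-O;print("yel",b[0],w@ex,w@ey)
b=np.zeros((500,800,3),np.uint8);b[:500,:500]=cv2.resize(im[130:230,375:475],None,fx=5,fy=5,interpolation=cv2.INTER_CUBIC)
b[:300,500:]=cv2.resize(s[175:250,375:450],(300,300));b[300:,500:]=cv2.resize(im[100:300:,140:440],(300,200));cv2.imwrite("pics/f.png",b[...,::-1])
E
```

```text
t 20.6 pos [ 0.6062 -0.003   0.2331] yang 73.56 tilt [-0.0002  0.0016] F [0.2 0.1 0.6] open 0.05504763007884409
shift [ 0.1027 -0.0272  0.0331] turn 0.0098 deg 0.6
yel 30 0.0468656934212396 0.015467269951451767
```

View pics/f.png

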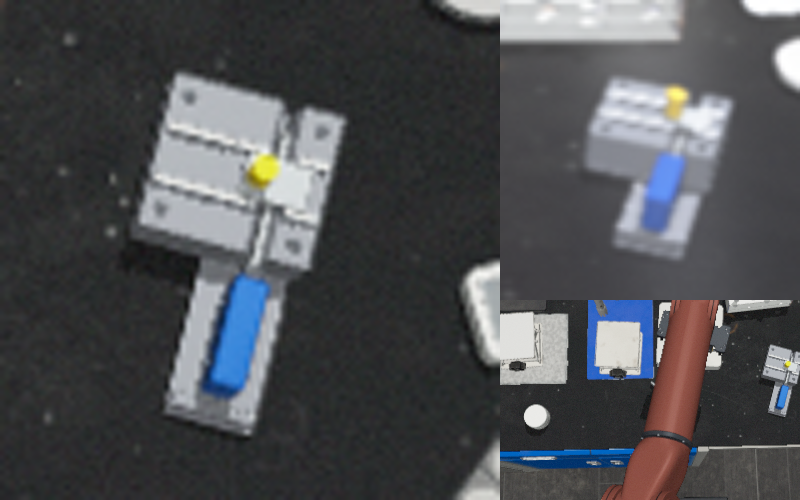

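The final view shows the plate fully across the slot, with the knob at (264,170). The blue handle lies in the tray and the blade is under the bolt. The gripper is clear with no force on it, so I'm handing in.

```bash
python3 -c "
from bench import r
print(r.sign_off())"
```

```text
the job is handed in; nothing more can be done
None
```

The blue-handled spatula is home in the rack with the bolt slid back to its stop over the blade. The arm is clear, the job was handed in at about 21 s, and the bystanders were not touched.

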